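# Load the check disc into a bench counter's sample slide

## Task

Load the middle-sized disc into the bench counter: lay it gently on the open sample slide, flat on the floor in front of the round pocket, and slide it lightly along between the rails until it drops into the pocket. Leave the slide where it stands until the disc is seated, and never shove the slide along by the disc; then push the slide fully home by its front plate and let go. Leave the other two discs where they lie.

Things in the scene. Friction and masses are not known exactly. Their poses are not given: they have to be found in the camera images.
- counter: Fixed bench sample counter: white housing 200 mm deep, 160 wide, 96 high, with a dark round shield tower (to z = 234 mm, axis at x = +45). An aluminium sample slide comes out of its front along y = 0. Origin on the table straight under the home point; +x points into the housing, z up. The slide is stiff: about 16 N moves it, it stays where left, with a hard stop when home.
- mouth (a point): Middle of the slot in the housing's front face, 60 mm in front of the home point, at the height of the slide's floor (45 mm over the table). The slot leaves 7 mm above the floor: only a disc lying in the pocket passes. The pocket (round, 43 mm wide, 6 mm deep) is somewhere 45 to 85 mm in front of this point: the slide's position is NOT measured, see it or find it by feel.
- landing (a point): Fixed point on the slide's line at floor height (45 mm), 175 mm in front of the home point. Wherever the slide stands, the floor is here and the pocket's centre 30 to 70 mm further in (+x of the counter). Floor 70 mm wide; on it two rails 3 mm high leave a 44 mm wide channel, from 90 mm in front of the pocket's centre to the slide's inner end.
- front_home (a point): Where the middle of the slide's front plate (outer face) stands once the slide is home: counter frame x = -106, z = 28 mm. The plate, 78 mm wide, from 11 to 45 mm over the table, closes the floor's front end 106 mm in front of the pocket's centre, so it now stands 105 to 145 mm nearer the robot. A lip 50 mm wide at its foot (z 12 to 18 mm) stands out 2 mm more.
- disc: The disc to load: middle one of three alike aluminium discs with a dark inlay, 40 mm across, 10 thick, 35 to 60 g. Origin: centre of its underside. Lies flat on a black mat. Less than 1 N slides it along the floor; in the pocket it stands 4 mm proud of the floor and a push meets the pocket's wall. It spoils if pressed on the counter with over 25 N, or shoved in the pocket with over 15 N.
- home (a point): Point on the counter where the centre of the disc's underside is when the disc lies in the pocket and the slide is fully home: counter frame x = 0, y = 0, z = 39 mm.
- small_disc: The smallest disc, 28 mm across, 10 mm thick, on the mat; not to be moved. Origin at the centre of its underside.
- large_disc: The largest disc, 54 mm across, 10 mm thick, on the mat; not to be moved. Origin at the centre of its underside.
- mat: Black rubber bench mat, fixed, 120 mm along its x, 240 mm along its y, 3 mm thick, with the three discs in a row along its y, about 80 mm apart. Origin at the centre of its underside.
Not all that is in view belongs to the job. What is shaped like the disc but purple is not meant.

How it is judged:
By the outcome, as a careful person would: the job done as asked, in the order asked, and still so for the second after the job is handed in, with the robot touching nothing.
It also fails if it takes over 72 s, if anything falls off the work surface, if the arm or the gripper's body presses on something with over 40 N, if the wrist force passes 120 N, or if a joint passes its speed limit or range.

## Robot

A 6-joint arm with a two-finger parallel gripper is mounted at the origin on a cart in front of the work surface, level with it; the furniture and walls round the work are solid. World frame = base frame: x ahead of the robot, y to its left, z up, the work surface at z = 0. Lengths are in m, angles in rad, forces in N, time in s.
With the tool pointing down it reaches from about 0.35 to 0.85 m from the base axis. Payload 8.1 kg.
Tool frame: the origin (TCP) lies at the very end of the fingers, on their centre line; the grasp point (between the pads) lies 19 mm behind it; z points along the fingers, y is the line along which they close (so a half turn about z gives the same grasp; the last joint's range is limited). The gripper opens to 93 mm and grips with 3 to 60 N. Pads are 15 mm wide; open, the fingers measure 128 mm over their backs; the gripper's body (75 mm by 188 mm) begins 65 mm behind the grasp point.
Start: joints at [-1.43, 0.13, 1.488, -0, 1.523, -0.085], TCP at [0.134, -0.585, 0.219] pointing down, gripper open.
Joint ranges: [-2.96, 2.96], [-0.89, 2.26], [0.02, 2.5], [-1.34, 4.48], [0, 2.73], [-2.66, 2.66]. Speed limits (rad/s): [2.39, 2.39, 2.79, 3.14, 3.14, 3.14].

## Interface

Orientations are given as a rotation vector (axis times angle).
In Python, from plant import monitor, eyes, ticket gives the robot as it stands.
- The arm moves only by the tool arm_command, never from a script. Its argument "deltas" is a list that holds one entry, the list of rows, each a list of 6 numbers: the shift along the world's x, y, z in cm, then the turn, a rotation vector about the world's x, y, z in degrees. In form: [[[tx, ty, tz, rx, ry, rz], ...]]. A call has 1 to 12 rows; each row shifts and turns the commanded pose from where the row before left it; what a row does not reach is not made up. A row lasts 1/12 s, in which the tool goes at most 41.7 mm and 7.16 degrees, less where a joint would pass 70% of its speed; a pose out of reach is approached as far as the arm can. A call is refused whole if a number of a shift passes 4.17 or a number of a turn 7.16, either way. A call with a gripper value outside its range is refused whole. "gripper" is the opening, from -1 (shut) to 1 (fully open), set as the call begins (left out, the last holds). The fingers move at their own pace and stop on an object; "squeeze" is the grip in N (left out, the last holds). Time passes only in rows, so rows that do not move let the fingers close. It gives the time, the measured TCP pose, the force, the opening and the grip force at its end, in the units of the state.
- monitor.read_state(): the state, without advancing time (a new reading comes with each control period).
- eyes.read_camera(name): name is "scene" or "top" or "wrist"; returns the picture (480x640x3 uint8, blue, green, red); there is no depth.
- eyes.camera_model(name): a dict with "fx", "fy", "cx", "cy" (pixels), "k1" (the pictures are not rectified: a ray, as slopes to the right and down, at radius r is drawn at 1 + k1 r^2 times it, then the intrinsics apply), "rvec" (rotation vector, rad) and "tvec" (3), from world to camera coordinates, as OpenCV has them. Camera axes: x right, y down, z forward; pixel columns grow to the right and rows downward; lengths in m; the calibration is good to about 2 mm. A picture is of the moment at which its call begins: read the wrist's pose just before it. camera_model takes no time and is no camera call; for the wrist camera it gives the pose at the moment of the call.
- ticket.close_job(): hands the job in; it is judged then, once.
The state is a dict: "t": time; "q": joint angles; "dq": joint speeds; "joint_torque": joint torques, N m; "tool_pos": TCP position; "orientation": TCP orientation; "force": force on the tool from outside, world axes, zero at the start; "wrist_torque": the same for the moment, N m; "opening": finger opening in m; "gripper_force": force on a finger pad.
Only numpy, scipy, OpenCV 4.12 (cv2) and the standard library are available. Lean on these libraries where they do the work, as an engineer would, in place of code of your own. Each camera call takes 0.05 s, during which the arm holds its last target. There are 200 camera calls.

## Working session

There is one attempt and no reset: what is moved stays moved. The work goes in short steps, Python scripts to look and compute and a tool call to move; the robot and the scene stay as the last step left them, time stands still between calls to the robot, and variables do not carry over. Pictures are saved under pics/ and viewed, at most 10 in all, crops included, and the job is handed in when it is done.

Besides the shell and the picture viewer there is one more tool, called as a command line: name --argument value ..., lists and objects as JSON in quotes. arm_command: Moves the arm, as the interface text tells. Its arguments: {"type":"object","properties":{"deltas":{"type":"array"},"gripper":{"type":"number"},"squeeze":{"type":"number"}},"required":["deltas"]}

```bash
mkdir -p pics
cat > h.py <<'E'
import sys; sys.path.insert(0,'.')
import numpy as np, cv2
from plant import monitor, eyes, ticket
def cam(n):
    m=eyes.camera_model(n); R=cv2.Rodrigues(np.array(m['rvec'],float))[0]; return m,R,np.array(m['tvec'],float)
def px2w(n,uv,z,c=None):
    m,R,t=c or cam(n); out=[]
    for u,v in np.atleast_2d(uv):
        d=np.array([(u-m['cx'])/m['fx'],(v-m['cy'])/m['fy']]); s=d.copy()
        for _ in range(30): s=d/(1+m['k1']*(s@s))
        r=R.T@np.array([*s,1]); o=-R.T@t; out.append(o+r*(z-o[2])/r[2])
    return np.array(out)
def w2px(n,P,c=None):
    m,R,t=c or cam(n); p=np.atleast_2d(P)@R.T+t; s=p[:,:2]/p[:,2:]; s=s*(1+m['k1']*(s**2).sum(1,keepdims=True))
    return s*[m['fx'],m['fy']]+[m['cx'],m['cy']]
E
python3 - <<'E'
from h import *
for n in ('scene','top'):
    cv2.imwrite(f'pics/{n}0.png',eyes.read_camera(n)); m,R,t=cam(n); print(n,m['fx'],m['k1'],-R.T@t)
s=monitor.read_state(); print(s['t'],s['tool_pos'],s['orientation'],s['force'],s['opening'])
E
```

```text
scene 460.90129400051245 -0.09660307897826204 [ 0.22409359 -0.81946042  0.39213147]
top 446.752872497771 -0.06782415857859102 [ 0.38643434 -0.10718304  0.89680576]
0.1 [ 0.13429441 -0.58426102  0.21769293] [-3.11994545e+00 -3.53796086e-01  5.60900722e-05] [ 0.12721351  0.06275198 -0.34187383] 0.09305490103401298
```

View pics/top0.png

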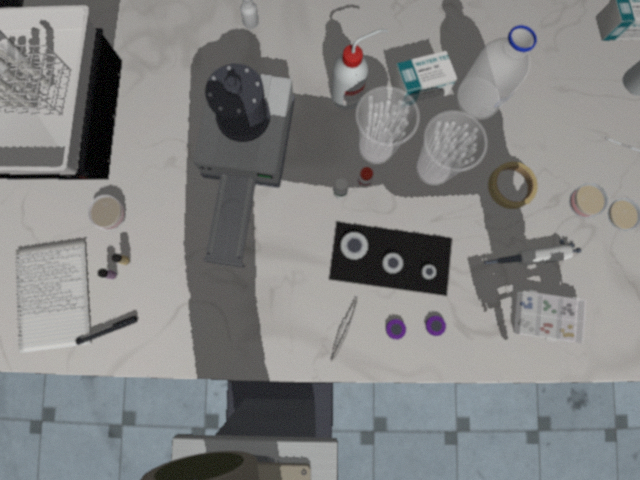

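View pics/scene0.png

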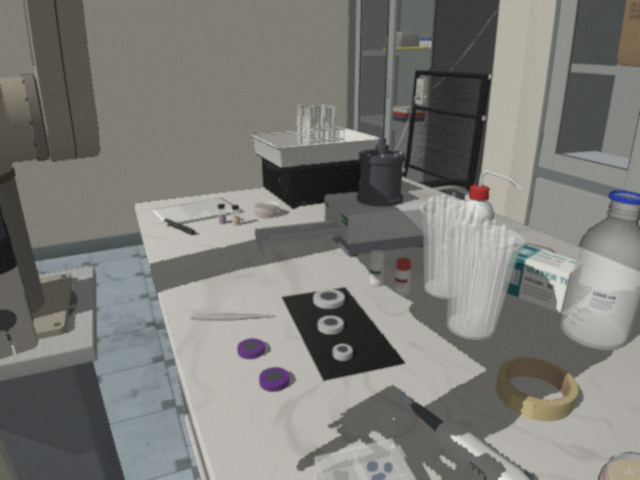

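The top picture shows the discs at about (354,245), (393,263) and (429,271), and the slide from (235,178) to its front plate at (226,264). The scene view agrees: three discs on the mat, and the purple ones are decoys. Next I'll enlarge the slide and fit the disc.

Run:
```python
from h import *
im=cv2.imread('pics/top0.png'); 
a=im[160:280,190:310]; a=cv2.convertScaleAbs(a,alpha=1.6); a=cv2.resize(a,None,fx=5,fy=5,interpolation=cv2.INTER_CUBIC)
cv2.imwrite('pics/crop0.png',a)
c=cam('top')
g=im.min(axis=2)
g2=g.copy()
print('mat corners', px2w('top',[(336,222),(452,239),(447,295),(330,280)],0.003,c).round(4).tolist())
for u,v in [(354,245),(393,263),(429,271)]:
    s=g[v-22:v+23,u-22:u+23]; _,b=cv2.threshold(s,100,255,0)
    cs,_=cv2.findContours(b,cv2.RETR_EXTERNAL,cv2.CHAIN_APPROX_NONE)
    for k in cs:
        if cv2.contourArea(k)>60:
            e=cv2.fitEllipse(k); p=np.array(e[0])+[u-22,v-22]
            w=px2w('top',[p],0.013,c)[0]; d=np.mean(e[1])/c[0]['fx']*.88
            print(p,e[1],w.round(4),d)
```

```text
mat corners [[0.575, -0.151, 0.003], [0.544, -0.389, 0.003], [0.4299, -0.375, 0.003], [0.4564, -0.14, 0.003]]
[353.97446442 245.31188965] (26.23067283630371, 26.39190673828125) [ 0.5259 -0.1869  0.013 ] 0.05182716539317361
[392.47820091 262.74802399] (19.224042892456055, 19.416568756103516) [ 0.492 -0.264  0.013] 0.03805654126029383
[428.6433754  271.44462967] (12.84793758392334, 13.552326202392578) [ 0.4757 -0.3364  0.013 ] 0.02600121181321998
[449.05544281 289.91465759] (3.5183143615722656, 67.18816375732422) [ 0.4395 -0.3765  0.013 ] 0.06963771760072941
```

View pics/crop0.png

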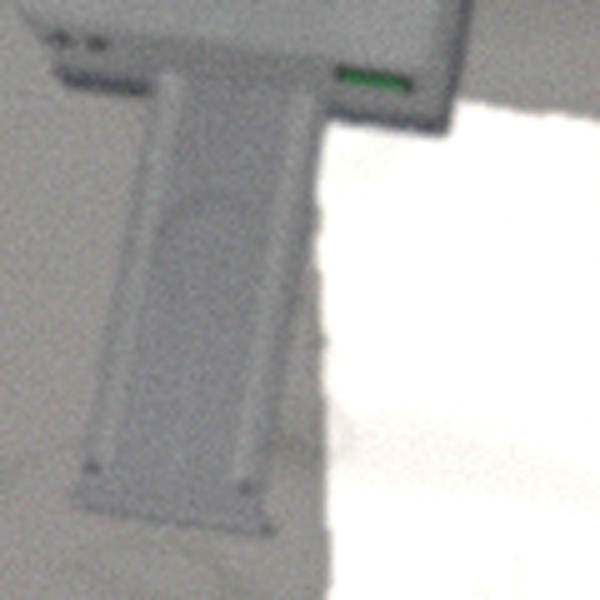

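The crop shows the plate's outer top corners at crop (75,500) and (270,530), and the rails running up to the slot at y≈80. A faint pocket arc is at (210,200).

Run:
```python
from h import *
f=lambda p:(np.array(p)/5+[190,160]-.4)
P=lambda p,z:px2w('top',[f(p)],z)[0][:2]
a,b=P((75,503),.045),P((272,532),.045); print('plate',a,b,np.linalg.norm(a-b),(a+b)/2, np.degrees(np.arctan2(*(a-b)[::-1]))-90)
l=P((180,80),.047),P((108,468),.047); r=P((290,95),.047),P((237,480),.047)
for x in(l,r): d=x[0]-x[1]; print(x,np.degrees(np.arctan2(d[1],d[0])))
l=P((153,85),.045),P((88,468),.045); r=P((325,120),.045),P((262,490),.045)
for x in(l,r): d=x[0]-x[1]; print(x,np.degrees(np.arctan2(d[1],d[0])))
# housing top corners px (full image)
m,R,t=cam('wrist'); s=monitor.read_state(); Rt=cv2.Rodrigues(np.array(s['orientation']))[0]
o=-R.T@t; print('wrist cam in tool',Rt.T@(o-s['tool_pos']),'view dir tool',Rt.T@R.T[:,2],'xdir',Rt.T@R.T[:,0],m['fx'])
print(Rt)
```

```text
plate [0.48670004 0.10306235] [0.47696105 0.02654306] 0.07713656331620244 [0.48183055 0.06480271] -7.253317949509565
(array([0.65594824, 0.07097819]), array([0.50024765, 0.09058111])) -7.175861779463204
(array([0.65042668, 0.02692342]), array([0.49652859, 0.04056364])) -5.064976343440745
(array([0.65435186, 0.08206959]), array([0.50036998, 0.0988059 ])) -6.203134527843463
(array([0.64096893, 0.01288396]), array([0.49309327, 0.03109628])) -7.021176717764609
wrist cam in tool [ 0.07114382 -0.00055277 -0.16557528] view dir tool [-2.53231410e-01 -6.15941311e-04  9.67405537e-01] xdir [1.33495432e-03 9.99998623e-01 9.86135381e-04] 375.53008524209855
[[ 9.74608246e-01  2.23916766e-01 -2.21569034e-04]
 [ 2.23916825e-01 -9.74606883e-01  1.63682770e-03]
 [ 1.50570458e-04 -1.64487881e-03 -9.99998636e-01]]
```

arm_command --deltas '[[[1, 1.5, 0.2, 0, 0, -0.9], [1.8, 2.7, 0.2, 0, 0, -0.9], [1.8, 2.7, 0.2, 0, 0, -0.9], [1.8, 2.7, 0.2, 0, 0, -0.9], [1.8, 2.7, 0, 0, 0, -0.9], [1.8, 2.7, 0, 0, 0, -0.9], [1.8, 2.7, 0, 0, 0, -0.9], [1.8, 2.7, 0, 0, 0, -0.9], [1.8, 2.7, 0, 0, 0, -0.9], [1.8, 2.7, 0, 0, 0, -0.9], [1.8, 2.7, 0, 0, 0, -0.9], [1.8, 2.7, 0, 0, 0, -0.9]]]'

```text
t: 1.1
tool_pos: [0.3427, -0.2712, 0.2263]
orientation: [-3.141, -0.057, 0.0]
force: [-0.0, -0.0, -0.7]
opening: 0.0929
gripper_force: 0.0
```

arm_command --deltas '[[[1.9, 2.9, 0, 0, 0, -0.9], [1.9, 2.9, 0, 0, 0, -0.9], [1.9, 2.9, 0, 0, 0, -0.9], [1.9, 2.9, 0, 0, 0, -0.9], [1.9, 2.9, 0, 0, 0, -0.9], [1.9, 2.9, -0.3, 0, 0, -0.9], [1.9, 2.9, -0.3, 0, 0, -0.9], [1.9, 2.9, -0.4, 0, 0, -0.9], [1.9, 2.9, -0.6, 0, 0, -0.9], [1.9, 2.9, -0.6, 0, 0, -0.9], [1.5, 2.2, -0.4, 0, 0, -0.9], [0.9, 1.3, 0, 0, 0, -0.9]]]'

```text
t: 2.1
tool_pos: [0.5564, 0.055, 0.1987]
orientation: [-3.132, 0.235, 0.004]
force: [-0.4, 0.2, -0.5]
opening: 0.0929
gripper_force: 0.0
```

arm_command --deltas '[[[0.6, 0.5, 0, 0, 0, 0], [0, 0, 0, 0, 0, 0], [0, 0, 0, 0, 0, 0]]]'

```text
t: 2.35
tool_pos: [0.5621, 0.0567, 0.2004]
orientation: [3.132, -0.236, -0.001]
force: [-0.7, -0.5, -0.0]
opening: 0.0929
gripper_force: 0.0
```

Run:
```python
from h import *
s=monitor.read_state(); c=cam('wrist'); im=eyes.read_camera('wrist'); cv2.imwrite('pics/w1.png',cv2.convertScaleAbs(im,alpha=1.4)); np.save('w1.npy',im)
import pickle; pickle.dump(c,open('w1.pkl','wb'))
Rt=cv2.Rodrigues(np.array(s['orientation']))[0]
print(s['t'],s['tool_pos'],s['force'],np.degrees(np.arctan2(Rt[1,0],Rt[0,0])),Rt[:,2])
```

```text
2.35 [0.56211232 0.05673309 0.20039269] [-0.68276391 -0.46559138 -0.00205315] -8.621485863285134 [-7.25463084e-04 -4.09204401e-04 -9.99999653e-01]
```

View pics/w1.png

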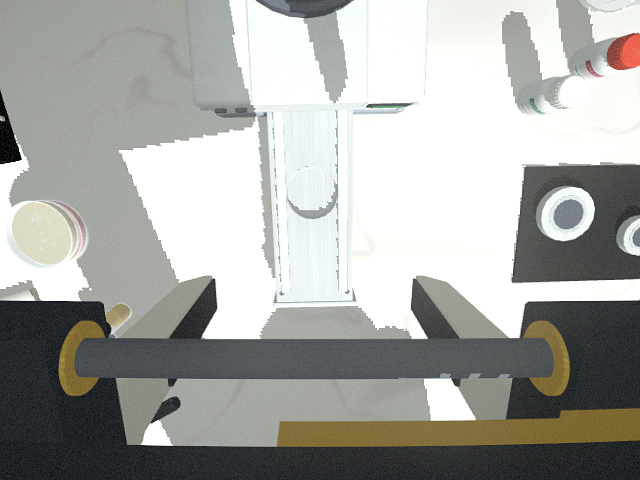

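The wrist picture shows the pocket circle at (312,192), the plate's top corners at (275,303) and (356,302), and the slot at row ~112. The large disc is at (566,213).

Run:
```python
from h import *
import pickle; c=pickle.load(open('w1.pkl','rb')); im=np.load('w1.npy')
P=lambda p,z:px2w('w',[p],z,c)[0][:2]
a,b=P((274,303),.045),P((356,301.5),.045); print('plate',a,b,np.linalg.norm(a-b),(a+b)/2,np.degrees(np.arctan2(*(a-b)[::-1]))-90)
print('pocket',P((312,192),.045),P((288,192),.045),P((337,192),.045),P((312,167),.045),P((312,217.5),.045))
for r in (125,150,240,270): print(r,im[r,262:366].astype(int).mean(1).round().astype(int).tolist())
h=P((194,110),.096),P((427,107),.096); print('housing',h,np.degrees(np.arctan2(*(h[0]-h[1])[::-1]))-90,np.linalg.norm(h[0]-h[1]))
e=P((566,213),.013); print('large',e)
m=cv2.resize(cv2.convertScaleAbs(im[90:320,230:400],alpha=1),None,fx=3.4,fy=2.6,interpolation=cv2.INTER_CUBIC)
for k in range(3): m[:,:,k]=cv2.createCLAHE(4,(4,4)).apply(m[:,:,k])
cv2.imwrite('pics/w1c.png',m)
```

```text
plate [0.49447284 0.1051394 ] [0.48470296 0.02985844] 0.0759122732009486 [0.4895879  0.06749892] -7.394452679011337
pocket [0.59091704 0.05494978] [0.59397278 0.07526096] [0.58774739 0.03379272] [0.61177494 0.05179472] [0.56894195 0.05827434]
125 [120, 115, 117, 122, 116, 139, 169, 177, 175, 176, 175, 161, 178, 188, 189, 189, 190, 185, 192, 192, 189, 165, 172, 176, 172, 172, 174, 176, 172, 168, 171, 176, 173, 177, 175, 173, 176, 175, 171, 175, 175, 176, 171, 171, 176, 175, 170, 171, 176, 174, 173, 171, 176, 180, 178, 174, 175, 174, 177, 178, 179, 177, 178, 181, 176, 176, 174, 174, 178, 178, 175, 177, 179, 179, 175, 139, 191, 191, 190, 189, 190, 184, 188, 189, 196, 174, 172, 177, 175, 175, 170, 183, 184, 185, 183, 181, 182, 183, 182, 182, 181, 183, 183, 183]
150 [122, 123, 124, 122, 120, 121, 130, 169, 176, 178, 180, 137, 118, 178, 187, 188, 188, 187, 184, 187, 189, 189, 167, 175, 176, 173, 172, 175, 175, 173, 172, 172, 176, 175, 176, 175, 171, 173, 172, 173, 175, 173, 173, 171, 177, 174, 173, 172, 172, 175, 174, 172, 172, 178, 177, 177, 175, 175, 172, 178, 175, 177, 176, 178, 177, 17
[... 691 characters left out ...]
, 183, 184, 182, 181, 179]
270 [191, 192, 192, 192, 192, 192, 191, 194, 196, 143, 120, 122, 121, 167, 173, 176, 173, 177, 161, 184, 184, 181, 182, 185, 184, 188, 188, 128, 165, 177, 175, 176, 175, 177, 175, 176, 177, 172, 177, 177, 174, 176, 172, 177, 175, 174, 173, 173, 178, 176, 176, 180, 181, 178, 177, 179, 178, 176, 174, 178, 177, 176, 174, 176, 177, 175, 175, 176, 177, 175, 176, 173, 176, 176, 127, 120, 127, 183, 186, 183, 184, 186, 187, 191, 191, 158, 177, 177, 174, 176, 183, 191, 191, 190, 190, 189, 189, 190, 191, 190, 189, 190, 189, 190]
housing (array([0.66551052, 0.12538385]), array([ 0.64368095, -0.03295802])) -7.8495162375780865 0.15983954306814666
large [ 0.53080928 -0.18506413]
```

View pics/w1c.png

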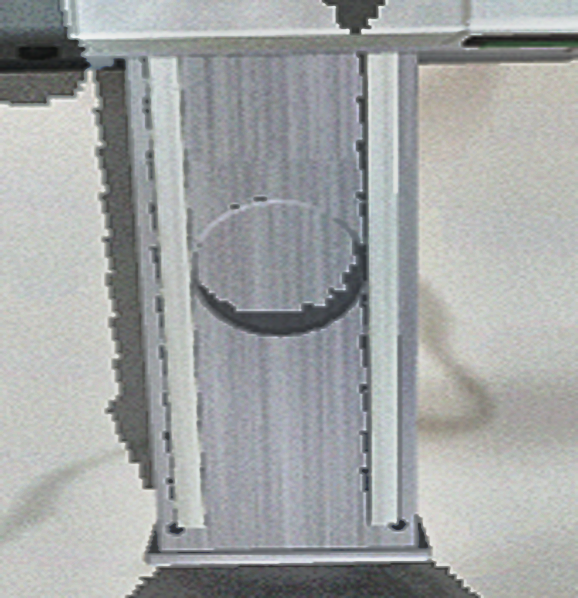

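arm_command --deltas '[[[-0.5, -1.5, 0, 0, 0, 0.1], [-0.5, -2.8, -0.4, 0, 0, 0.1], [-0.5, -2.8, -0.4, 0, 0, 0.1], [-0.5, -2.8, -0.5, 0, 0, 0.1], [-0.5, -2.8, -0.5, 0, 0, 0.1], [-0.5, -2.8, -0.5, 0, 0, 0.1], [-0.5, -2.8, -0.5, 0, 0, 0.1], [-0.5, -2.8, -0.5, 0, 0, 0.1], [-0.5, -2.8, -0.5, 0, 0, 0.1], [-0.5, -2.8, -0.5, 0, 0, 0.1], [-0.5, -2.8, -0.5, 0, 0, 0.1], [-0.2, -2.5, -0.2, 0, 0, 0]]]' --gripper 0.16 --squeeze 10

```text
t: 3.4
tool_pos: [0.5032, -0.2654, 0.1503]
orientation: [3.134, -0.21, -0.001]
force: [-0.2, -0.1, -0.3]
opening: 0.0538
gripper_force: 0.0
```

arm_command --deltas '[[[0, -0.3, 0, 0, 0, 0], [0, 0, 0, 0, 0, 0], [0, 0, 0, 0, 0, 0]]]'

```text
t: 3.65
tool_pos: [0.5048, -0.266, 0.1509]
orientation: [-3.134, 0.21, -0.0]
force: [-0.1, -0.2, 0.5]
opening: 0.0539
gripper_force: 0.0
```

Run:
```python
from h import *
import pickle
s=monitor.read_state(); c2=cam('wrist'); im=eyes.read_camera('wrist'); np.save('w2.npy',im)
Rt=cv2.Rodrigues(np.array(s['orientation']))[0]
print(s['t'],s['tool_pos'],s['opening'],s['force'],np.degrees(np.arctan2(Rt[1,0],Rt[0,0])),Rt[:,2])
for w in ([.5259,-.1869,.013],[.492,-.264,.013],[.4757,-.3364,.013]):
    u,v=w2px('w',w,c2)[0].astype(int); R=75
    y0,x0=max(v-R,0),max(u-R,0); g=im.min(axis=2)[y0:v+R,x0:u+R]; _,b=cv2.threshold(g,90,255,0)
    for k in cv2.findContours(b,cv2.RETR_EXTERNAL,cv2.CHAIN_APPROX_NONE)[0]:
        if cv2.contourArea(k)>500:
            e=cv2.fitEllipse(k); p=np.array(e[0])+[x0,y0]; print((u,v),p,e[1],px2w('w',[p],.011,c2)[0].round(4))
cv2.imwrite('pics/w2.png',im)
c=pickle.load(open('w1.pkl','rb'))
for L,r in [(283,125),(284,150),(287.5,240),(288.5,270)]:
    Rr={125:337.5,150:338,240:337.5,270:338.5}[r]
    print(r,px2w('w',[(L,r)],.048,c)[0][:2],px2w('w',[(Rr,r)],.048,c)[0][:2])
```

```text
3.65 [ 0.50480802 -0.26599743  0.15094963] 0.05386274230732031 [-0.10126653 -0.201541    0.46629536] -7.6534770688444675 [ 2.58897257e-04  2.53785405e-04 -9.99999934e-01]
(np.int64(216), np.int64(217)) [217.38183594 212.22758484] (63.92255783081055, 66.52731323242188) [ 0.5296 -0.1877  0.011 ]
(np.int64(216), np.int64(217)) [242.64325714 230.95384216] (178.57672119140625, 223.88592529296875) [ 0.5111 -0.2057  0.011 ]
(np.int64(314), np.int64(244)) [315.43206024 304.82252502] (29.206037521362305, 159.21502685546875) [ 0.4367 -0.2573  0.011 ]
(np.int64(314), np.int64(244)) [315.14011383 239.75595856] (46.79467010498047, 47.15807342529297) [ 0.4956 -0.2648  0.011 ]
(np.int64(402), np.int64(252)) [349.41248131 308.95146179] (40.84880828857422, 54.248233795166016) [ 0.4288 -0.2866  0.011 ]
(np.int64(402), np.int64(252)) [401.67601013 247.05700684] (32.32166290283203, 33.8813362121582) [ 0.4796 -0.3367  0.011 ]
(np.int64(402), np.int64(252)) [432.33852386 253.76026917] (95.12825775146484, 147.42005920410156) [ 0.4702 -0.3622  0.011 ]
125 [0.64883147 0.07002783] [0.64224098 0.02620332]
150 [0.62911001 0.0725378 ] [0.62248539 0.02845426]
240 [0.55288222 0.08239159] [0.54638538 0.03908788]
270 [0.52536732 0.08612134] [0.51873138 0.04187727]
```

View pics/w2.png

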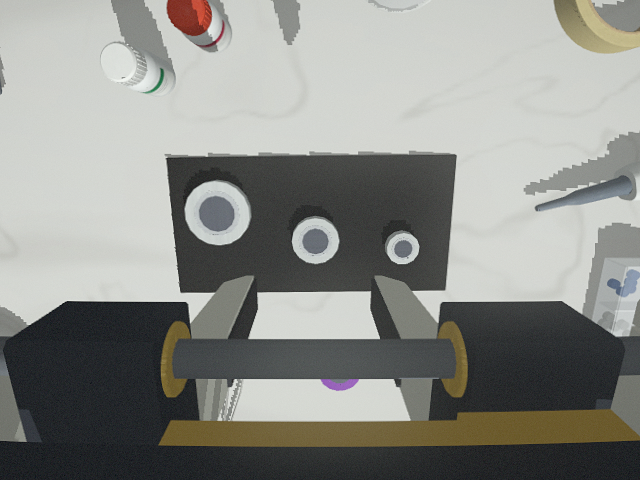

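The wrist view shows the middle disc at (315,240), between the large disc at (217,212) and the small one at (402,247). Descending to grasp.

arm_command --deltas '[[[-0.2, 0, -0.8, 0, 0, 0], [-0.2, 0, -1.6, 0, 0, 0], [-0.2, 0.1, -1.8, 0, 0, 0], [-0.2, 0, -1.8, 0, 0, 0], [-0.2, 0, -1.8, 0, 0, 0], [0, 0, -1.8, 0, 0, 0], [0, 0, -1.6, 0, 0, 0], [0, 0, -1.2, 0, 0, 0], [0, 0, -0.8, 0, 0, 0], [0, 0, 0, 0, 0, 0], [0, 0, 0, 0, 0, 0]]]'

```text
t: 4.62
tool_pos: [0.4954, -0.2644, 0.0186]
orientation: [-3.135, 0.206, 0.001]
force: [-0.2, 0.1, 0.9]
opening: 0.0539
gripper_force: 0.0
```

arm_command --deltas '[[[0, 0, -0.5, 0, 0, 0], [0, 0, -0.5, 0, 0, 0], [0, 0, 0, 0, 0, 0]]]'

```text
t: 4.87
tool_pos: [0.4953, -0.2647, 0.0083]
orientation: [-3.135, 0.207, 0.0]
force: [-0.4, 0.4, -0.5]
opening: 0.054
gripper_force: 0.0
```

arm_command --deltas '[[[0, 0, 0, 0, 0, 0], [0, 0, 0, 0, 0, 0], [0, 0, 0, 0, 0, 0], [0, 0, 0, 0, 0, 0], [0, 0, 0, 0, 0, 0], [0, 0, 0, 0, 0, 0]]]' --gripper -0.4 --squeeze 12

```text
t: 5.37
tool_pos: [0.4955, -0.265, 0.0089]
orientation: [3.134, -0.207, 0.001]
force: [-0.2, -0.3, 1.1]
opening: 0.0391
gripper_force: 12.0
```

arm_command --deltas '[[[0, 0, 0.5, 0, 0, 0], [0, 0, 1, 0, 0, 0], [0, 0, 2, 0, 0, 0], [0, 0, 2, 0, 0, 0], [0, 0, 2, 0, 0, 0], [0.2, 1.5, 2, 0, 0, 0], [0.4, 2.5, 0.5, 0, 0, 0], [0.4, 2.6, 0, 0, 0, 0], [0.4, 2.6, 0, 0, 0, 0], [0.4, 2.6, 0, 0, 0, 0], [0.4, 2.6, 0, 0, 0, 0], [0.4, 2.6, 0, 0, 0, 0]]]'

```text
t: 6.37
tool_pos: [0.5216, -0.0936, 0.1098]
orientation: [3.135, -0.207, 0.002]
force: [-0.4, -0.3, -0.4]
opening: 0.0393
gripper_force: 12.0
```

arm_command --deltas '[[[0.4, 2.6, 0, 0, 0, 0], [0.4, 2.6, 0, 0, 0, 0], [0.4, 2.6, 0, 0, 0, 0], [0.4, 2.6, 0, 0, 0, 0], [0.3, 2.6, 0, 0, 0, 0], [0.2, 1.7, 0, 0, 0, 0], [0, 1, 0, 0, 0, 0], [0, 0, 0, 0, 0, 0], [0, 0, 0, 0, 0, 0], [0, 0, 0, 0, 0, 0]]]'

```text
t: 7.2
tool_pos: [0.5424, 0.0613, 0.1089]
orientation: [3.134, -0.208, 0.0]
force: [-0.3, 0.2, 0.8]
opening: 0.0396
gripper_force: 12.0
```

Run:
```python
from h import *
s=monitor.read_state(); Rt=cv2.Rodrigues(np.array(s['orientation']))[0]
u=np.array([np.cos(np.radians(7.4)),-np.sin(np.radians(7.4))]); n=np.array([-u[1],u[0]])
d=np.array(s['tool_pos'])[:2]-[.5407,.0616]
print(s['t'],s['tool_pos'],s['opening'],s['gripper_force'],s['force'],np.degrees(np.arctan2(Rt[1,0],Rt[0,0])),'along',d@u,'lat',d@n)
cv2.imwrite('pics/w3.png',eyes.read_camera('wrist'))
```

```text
7.2 [0.54235156 0.06128393 0.10887286] 0.03957589148696597 11.999903619289398 [-0.34689768  0.19366414  0.82707371] -7.589803406430985 along 0.0016785096188434256 lat -0.00010072551664194341
```

View pics/w3.png

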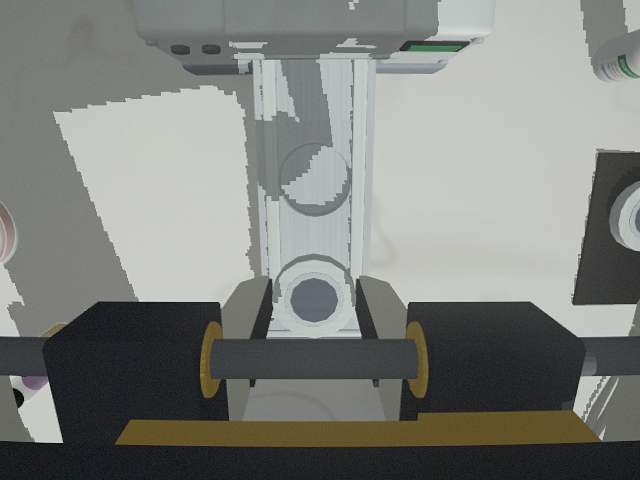

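The disc is held level at (314,300) and the pocket is visible at (316,180). I'll check their offset before lowering.

Run:
```python
from h import *
c=cam('wrist'); d=px2w('w',[(314,300)],.113,c)[0]; p=px2w('w',[(315.5,179.5)],.045,c)[0]
u=np.array([np.cos(np.radians(7.4)),-np.sin(np.radians(7.4))]); n=np.array([-u[1],u[0]])
print(d,p,'pocket from disc: along',(p-d)[:2]@u,'lat',(p-d)[:2]@n)
```

```text
[0.5420616  0.06196902 0.113     ] [0.59037149 0.05465173 0.045     ] pocket from disc: along 0.04884996417139532 lat -0.0010342398477322544
```

arm_command --deltas '[[[-0.1, 0, -0.6, 0, 0, 0], [-0.1, -0.1, -1, 0, 0, 0], [0, 0, -1, 0, 0, 0], [0, 0, -1, 0, 0, 0], [0, 0, -0.7, 0, 0, 0], [0, 0, -0.5, 0, 0, 0], [0, 0, -0.3, 0, 0, 0], [0, 0, -0.2, 0, 0, 0], [0, 0, 0, 0, 0, 0], [0, 0, 0, 0, 0, 0]]]'

```text
t: 8.08
tool_pos: [0.5407, 0.0613, 0.056]
orientation: [-3.135, 0.207, -0.001]
force: [0.5, 0.2, -0.2]
opening: 0.0394
gripper_force: 12.0
```

arm_command --deltas '[[[0, 0, -0.1, 0, 0, 0], [0, 0, -0.1, 0, 0, 0], [0, 0, 0, 0, 0, 0], [0, 0, 0, 0, 0, 0]]]'

```text
t: 8.42
tool_pos: [0.5404, 0.0613, 0.0538]
orientation: [-3.135, 0.207, -0.0]
force: [-0.1, -0.3, -0.1]
opening: 0.0391
gripper_force: 12.0
```

arm_command --deltas '[[[0, 0, -0.1, 0, 0, 0], [0, 0, -0.1, 0, 0, 0], [0, 0, 0, 0, 0, 0]]]'

```text
t: 8.67
tool_pos: [0.5402, 0.0612, 0.0514]
orientation: [3.135, -0.207, -0.0]
force: [0.0, -0.4, 0.3]
opening: 0.0389
gripper_force: 12.0
```

arm_command --deltas '[[[0, 0, -0.05, 0, 0, 0], [0, 0, 0, 0, 0, 0], [0, 0, 0, 0, 0, 0]]]'

```text
t: 8.92
tool_pos: [0.5403, 0.0612, 0.0511]
orientation: [3.135, -0.207, -0.0]
force: [0.2, -0.7, -0.2]
opening: 0.0393
gripper_force: 12.0
```

arm_command --deltas '[[[0, 0, -0.05, 0, 0, 0], [0, 0, 0, 0, 0, 0], [0, 0, 0, 0, 0, 0]]]'

```text
t: 9.17
tool_pos: [0.5404, 0.0612, 0.0509]
orientation: [3.135, -0.207, 0.0]
force: [-1.6, -0.8, 2.9]
opening: 0.039
gripper_force: 12.0
```

arm_command --deltas '[[[0, 0, -0.05, 0, 0, 0], [0, 0, 0, 0, 0, 0], [0, 0, 0, 0, 0, 0]]]'

```text
t: 9.42
tool_pos: [0.5405, 0.0612, 0.0508]
orientation: [3.135, -0.207, 0.0]
force: [-3.2, 0.0, 6.6]
opening: 0.0393
gripper_force: 12.0
```

arm_command --deltas '[[[0, 0, 0.05, 0, 0, 0], [0, 0, 0.05, 0, 0, 0], [0, 0, 0, 0, 0, 0]]]'

```text
t: 9.67
tool_pos: [0.5403, 0.0613, 0.051]
orientation: [-3.135, 0.207, 0.0]
force: [0.4, 0.7, -1.5]
opening: 0.0394
gripper_force: 12.0
```

arm_command --deltas '[[[0, 0, 0, 0, 0, 0], [0, 0, 0, 0, 0, 0], [0, 0, 0, 0, 0, 0], [0, 0, 0, 0, 0, 0]]]' --gripper 0.14

```text
t: 10.0
tool_pos: [0.5403, 0.0612, 0.0511]
orientation: [3.135, -0.207, -0.0]
force: [-0.2, -0.1, 0.0]
opening: 0.0526
gripper_force: 0.0
```

arm_command --deltas '[[[0, 0, 0.3, 0, 0, 0], [0, 0, 0.5, 0, 0, 0], [0, 0, 0.8, 0, 0, 0], [0, 0, 1.0, 0, 0, 0], [-0.9, 0.1, 1.0, 0, 0, 0], [-1.5, 0.2, 0, 0, 0, 0], [-1.5, 0.2, 0, 0, 0, 0], [-0.8, 0.1, 0, 0, 0, 0], [0, 0, 0, 0, 0, 0], [0, 0, 0, 0, 0, 0]]]'

```text
t: 10.83
tool_pos: [0.4938, 0.0672, 0.0879]
orientation: [-3.135, 0.207, -0.002]
force: [-0.8, -0.0, 1.1]
opening: 0.0531
gripper_force: 0.0
```

Run:
```python
from h import *
s=monitor.read_state();cv2.imwrite('pics/w4.png',eyes.read_camera('wrist')); print(s['t'],s['tool_pos'],s['force'],s['opening'])
```

```text
10.8333 [0.49382307 0.06723685 0.08786736] [-0.84179313 -0.02402038  1.08957816] 0.053115928094217765
```

View pics/w4.png

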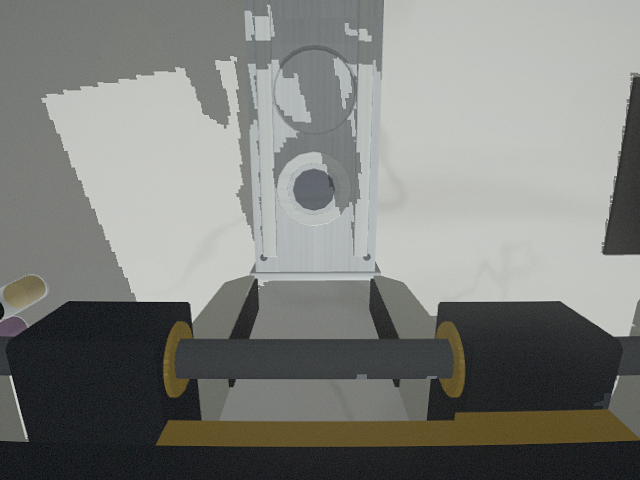

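The disc lies flat between the rails at (314,188), with the pocket ahead at (315,90). Now I'll close the fingers and push from behind.

arm_command --deltas '[[[0, 0, 0, 0, 0, 0], [0, 0, 0, 0, 0, 0], [0, 0, 0, 0, 0, 0], [0, 0, 0, 0, 0, 0], [0, 0, 0, 0, 0, 0], [0, 0, -0.6, 0, 0, 0], [0, 0, -1, 0, 0, 0], [0, 0, -1, 0, 0, 0], [0, 0, -0.7, 0, 0, 0], [0, 0, -0.3, 0, 0, 0], [0, 0, -0.1, 0, 0, 0], [0, 0, 0, 0, 0, 0]]]' --gripper -1

```text
t: 11.88
tool_pos: [0.493, 0.0672, 0.0496]
orientation: [3.135, -0.207, -0.001]
force: [0.3, -0.2, -0.1]
opening: 0.0006
gripper_force: 0.0
```

arm_command --deltas '[[[0.2, 0, 0, 0, 0, 0], [0.3, -0.1, 0, 0, 0, 0], [0.3, 0, 0, 0, 0, 0], [0.3, 0, 0, 0, 0, 0], [0.2, 0, 0, 0, 0, 0], [0, 0, 0, 0, 0, 0]]]'

```text
t: 12.38
tool_pos: [0.507, 0.0662, 0.0504]
orientation: [-3.135, 0.207, -0.001]
force: [0.6, 0.9, 0.3]
opening: 0.0005
gripper_force: 0.0
```

arm_command --deltas '[[[0.2, 0, 0, 0, 0, 0], [0.3, -0.05, 0, 0, 0, 0], [0.3, -0.05, 0, 0, 0, 0], [0.3, -0.05, 0, 0, 0, 0], [0.3, -0.05, 0, 0, 0, 0], [0.3, -0.05, 0, 0, 0, 0], [0.3, -0.05, 0, 0, 0, 0], [0.2, -0.05, 0, 0, 0, 0], [0, 0, 0, 0, 0, 0]]]'

```text
t: 13.13
tool_pos: [0.5288, 0.0626, 0.0502]
orientation: [-3.135, 0.207, -0.0]
force: [-0.0, -0.4, -0.7]
opening: 0.0007
gripper_force: 0.0
```

arm_command --deltas '[[[0.2, 0, 0, 0, 0, 0], [0.2, -0.05, 0, 0, 0, 0], [0.2, 0, 0, 0, 0, 0], [0.2, -0.05, 0, 0, 0, 0], [0.2, 0, 0, 0, 0, 0], [0.2, -0.05, 0, 0, 0, 0], [0.2, 0, 0, 0, 0, 0], [0, 0, 0, 0, 0, 0]]]'

```text
t: 13.8
tool_pos: [0.5428, 0.0612, 0.0502]
orientation: [-3.135, 0.207, -0.001]
force: [0.5, 0.0, 0.1]
opening: 0.0008
gripper_force: 0.0
```

arm_command --deltas '[[[0.2, 0, 0, 0, 0, 0], [0.2, -0.05, 0, 0, 0, 0], [0.2, 0, 0, 0, 0, 0], [0.2, -0.05, 0, 0, 0, 0], [0.1, 0, 0, 0, 0, 0], [0, 0, 0, 0, 0, 0]]]'

```text
t: 14.3
tool_pos: [0.5517, 0.0602, 0.0502]
orientation: [3.135, -0.207, 0.0]
force: [-0.6, -0.2, 0.2]
opening: 0.0006
gripper_force: 0.0
```

arm_command --deltas '[[[0.1, 0, 0, 0, 0, 0], [0.1, 0, 0, 0, 0, 0], [0.1, -0.05, 0, 0, 0, 0], [0.1, 0, 0, 0, 0, 0], [0, 0, 0, 0, 0, 0]]]'

```text
t: 14.72
tool_pos: [0.5556, 0.0597, 0.0502]
orientation: [-3.135, 0.207, -0.0]
force: [-0.8, -0.5, 0.3]
opening: 0.0004
gripper_force: 0.0
```

Run:
```python
from h import *
s=monitor.read_state();im=eyes.read_camera('wrist'); cv2.imwrite('pics/w5.png',im); print(s['t'],s['tool_pos'],s['force'])
```

```text
14.7167 [0.55556955 0.05970804 0.05018616] [-0.80469967 -0.50767288  0.29130927]
```

View pics/w5.png

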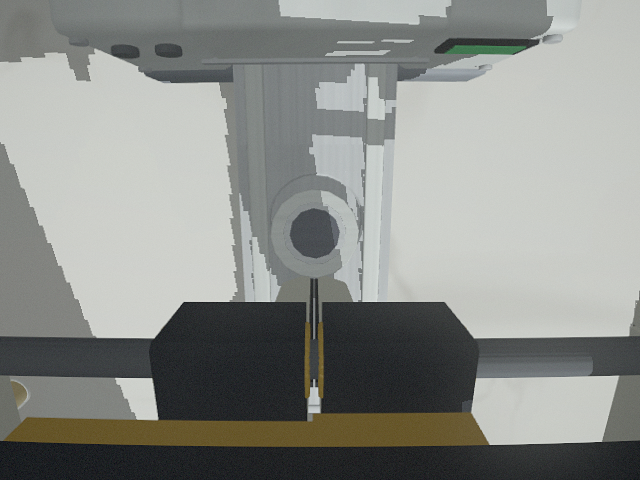

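The disc at (314,232) has its leading edge over the pocket's rim (arc top at row 175). Continuing slowly.

arm_command --deltas '[[[0.1, 0, 0, 0, 0, 0], [0.1, -0.05, 0, 0, 0, 0], [0.1, 0, 0, 0, 0, 0], [0.1, 0, 0, 0, 0, 0], [0, 0, 0, 0, 0, 0]]]'

```text
t: 15.18
tool_pos: [0.5596, 0.0592, 0.0502]
orientation: [-3.135, 0.207, -0.0]
force: [-0.8, -0.1, -0.4]
opening: 0.0006
gripper_force: 0.0
```

arm_command --deltas '[[[0.1, 0, 0, 0, 0, 0], [0.1, -0.05, 0, 0, 0, 0], [0.1, 0, 0, 0, 0, 0], [0, 0, 0, 0, 0, 0]]]'

```text
t: 15.52
tool_pos: [0.5626, 0.0587, 0.0502]
orientation: [-3.135, 0.207, -0.0]
force: [-0.5, -0.5, -0.5]
opening: 0.0004
gripper_force: 0.0
```

```bash
cat > d.py <<'E'
from h import *
s=monitor.read_state(); c=cam('wrist'); im=eyes.read_camera('wrist'); cv2.imwrite(f"pics/a{s['t']:.1f}.png",im)
print(s['t'],s['tool_pos'],s['force'])
# dark inlay centre and width, disc-top plane if on floor (z .055) or seated (.049)
u,v=w2px('w',[.588,.0552,.05],c)[0].astype(int); R=60; x0,y0=u-R,max(v-R,0)
g=im.mean(axis=2)[y0:v+R,x0:u+R]; b=(g<75).astype(np.uint8)
n,l,st,ce=cv2.connectedComponentsWithStats(b)
for i in range(1,n):
    if st[i,4]>300:
        p=ce[i]+[x0,y0]; print(st[i],p,px2w('w',[p],.055,c)[0].round(4),px2w('w',[p],.049,c)[0].round(4))
E
python3 d.py
```

```text
15.5167 [0.56256589 0.05870681 0.05017515] [-0.49787513 -0.54788063 -0.49687325]
[ 35  35  44  46 946] [309.68498943 242.98942918] [0.5899 0.0579 0.055 ] [0.5883 0.0582 0.049 ]
```

arm_command --deltas '[[[0.1, 0, 0, 0, 0, 0], [0.1, -0.05, 0, 0, 0, 0], [0, 0, 0, 0, 0, 0]]]'

```text
t: 15.82
tool_pos: [0.5645, 0.0582, 0.0502]
orientation: [-3.135, 0.207, -0.0]
force: [-0.2, 0.0, -1.0]
opening: 0.0006
gripper_force: 0.0
```

```bash
python3 d.py
```

```text
15.8167 [0.56453903 0.05815675 0.05017782] [-0.22347252  0.00877212 -1.00672637]
[ 36  35  45  46 904] [309.12610619 247.09955752] [0.59   0.0578 0.055 ] [0.5884 0.0581 0.049 ]
```

arm_command --deltas '[[[0.1, 0, 0, 0, 0, 0], [0.1, 0, 0, 0, 0, 0], [0, 0, 0, 0, 0, 0]]]'

```text
t: 16.12
tool_pos: [0.5666, 0.0582, 0.0502]
orientation: [-3.135, 0.207, -0.0]
force: [0.1, -0.3, -0.4]
opening: 0.0004
gripper_force: 0.0
```

```bash
python3 d.py
```

```text
16.1167 [0.56656344 0.05823667 0.05019487] [ 0.14816774 -0.28021714 -0.35029306]
[ 36  36  45  45 708] [308.80225989 252.25988701] [0.5897 0.0584 0.055 ] [0.5879 0.0587 0.049 ]
[  0 111  50   9 450] [280.5 306. ] [0.5656 0.0749 0.055 ] [0.5629 0.0758 0.049 ]
[ 66 111  54   9 486] [348.5 306. ] [0.5615 0.0436 0.055 ] [0.5586 0.0433 0.049 ]
```

The finger advanced 4 mm more with no force while the disc stayed put, so it has dropped in. Raising and backing off to verify.

arm_command --deltas '[[[0, 0, 0.4, 0, 0, 0], [0, 0, 1, 0, 0, 0], [0, 0, 1.5, 0, 0, 0], [0, 0, 1.5, 0, 0, 0], [-1, 0.1, 1.5, 0, 0, 0], [-1.6, 0.2, 1, 0, 0, 0], [-1.6, 0.2, 0, 0, 0, 0], [-1, 0.1, 0, 0, 0, 0], [0, 0, 0, 0, 0, 0], [0, 0, 0, 0, 0, 0]]]'

```text
t: 17.0
tool_pos: [0.5147, 0.0643, 0.1201]
orientation: [-3.135, 0.207, -0.002]
force: [0.7, 0.4, -0.2]
opening: 0.0007
gripper_force: 0.0
```

Run:
```python
from h import *
s=monitor.read_state(); im=eyes.read_camera('wrist'); cv2.imwrite('pics/w6.png',im); print(s['t'],s['tool_pos'],s['force'],s['q'])
```

```text
17.0 [0.51470663 0.06430081 0.12013706] [ 0.66090299  0.38127572 -0.24879874] [ 2.54527102e-02 -2.15647542e-02  1.82880911e+00 -5.25754141e-05
  1.33285705e+00  1.72803123e+00]
```

View pics/w6.png

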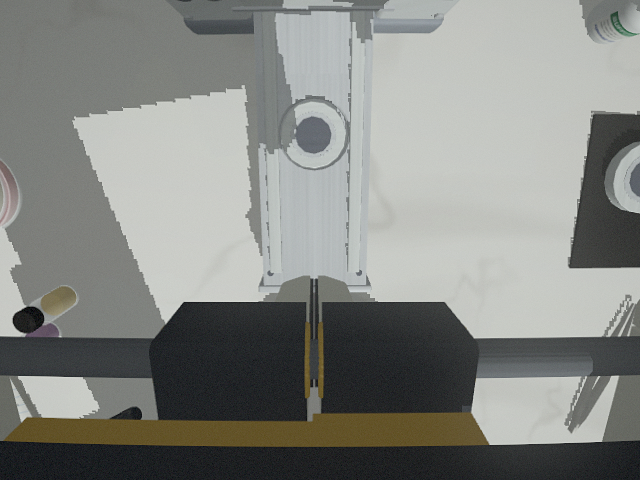

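The disc sits concentric in the pocket ring at (315,133), with the plate unmoved near row 288. I'll back off and turn the tool half round, so the camera stays clear of the tower while I push the plate.

arm_command --deltas '[[[-0.6, 0.1, 0, 0, 0, 7], [-0.6, 0.1, 0, 0, 0, 7], [-0.6, 0.1, 0, 0, 0, 7], [-0.6, 0.1, 0, 0, 0, 7], [-0.6, 0.1, 0, 0, 0, 7], [-0.6, 0.1, 0, 0, 0, 7], [-0.6, 0.1, 0, 0, 0, 7], [-0.6, 0.1, 0, 0, 0, 7], [-0.6, 0.1, 0, 0, 0, 7], [-0.6, 0, 0, 0, 0, 7], [-0.6, 0, 0, 0, 0, 7], [-0.4, 0, 0, 0, 0, 7]]]'

```text
t: 18.05
tool_pos: [0.4446, 0.0731, 0.1193]
orientation: [2.462, 1.951, -0.0]
force: [-0.4, 0.0, 0.7]
opening: 0.0001
gripper_force: 0.0
```

arm_command --deltas '[[[0, 0, 0, 0, 0, 7], [0, 0, 0, 0, 0, 7], [0, 0, 0, 0, 0, 7], [0, 0, 0, 0, 0, 7], [0, 0, 0, 0, 0, 7], [0, 0, 0, 0, 0, 7], [0, 0, 0, 0, 0, 7], [0, 0, 0, 0, 0, 7], [0, 0, 0, 0, 0, 7], [0, 0, 0, 0, 0, 7], [0, 0, 0, 0, 0, 7], [0, 0, 0, 0, 0, 7]]]'

```text
t: 19.05
tool_pos: [0.4451, 0.0731, 0.1194]
orientation: [0.525, 3.097, 0.0]
force: [0.9, 0.7, 0.5]
opening: 0.0001
gripper_force: 0.0
```

arm_command --deltas '[[[0, 0, 0, 0, 0, 7], [0, 0, 0, 0, 0, 5], [0, 0, 0, 0, 0, 0], [0, 0, 0, 0, 0, 0], [0, 0, 0, 0, 0, 0]]]'

```text
t: 19.47
tool_pos: [0.4447, 0.0732, 0.1193]
orientation: [0.212, 3.134, 0.0]
force: [-0.6, -0.3, 0.7]
opening: 0.0005
gripper_force: 0.0
```

```bash
cat > s.py <<'E'
from h import *
s=monitor.read_state(); Rt=cv2.Rodrigues(np.array(s['orientation']))[0]
print(s['t'],s['tool_pos'],s['force'],s['q'],np.degrees(np.arctan2(Rt[1,0],Rt[0,0])),Rt[:,2])
E
python3 s.py
```

```text
19.4667 [0.4447259  0.07319494 0.11926787] [-0.62073517 -0.32942612  0.72467967] [ 4.92591005e-02 -2.14246715e-01  2.00723289e+00  2.23291278e-05
  1.34848977e+00 -1.38628044e+00] 172.25007509297632 [ 1.15500032e-04  2.75001256e-05 -9.99999993e-01]
```

arm_command --deltas '[[[0, 0, -0.6, 0, 0, 0], [0, 0, -1.2, 0, 0, 0], [0, 0, -1.5, 0, 0, 0], [0, 0, -1.5, 0, 0, 0], [0, 0, -1.5, 0, 0, 0], [0, 0.1, -1.3, 0, 0, 0], [0, 0, -1, 0, 0, 0], [0, 0, -0.5, 0, 0, 0], [0, 0, 0, 0, 0, 0], [0, 0, 0, 0, 0, 0]]]'

```text
t: 20.3
tool_pos: [0.4442, 0.0742, 0.028]
orientation: [-0.207, -3.134, 0.0]
force: [-0.0, 1.1, 1.1]
opening: 0.0004
gripper_force: 0.0
```

arm_command --deltas '[[[0.4, -0.05, 0, 0, 0, 0], [0.6, -0.1, 0, 0, 0, 0], [0.6, -0.1, 0, 0, 0, 0], [0.6, -0.05, 0, 0, 0, 0], [0.4, -0.05, 0, 0, 0, 0], [0.2, 0, 0, 0, 0, 0], [0, 0, 0, 0, 0, 0]]]'

```text
t: 20.88
tool_pos: [0.473, 0.0706, 0.0282]
orientation: [0.208, 3.134, 0.0]
force: [0.0, 0.7, 0.7]
opening: 0.0008
gripper_force: 0.0
```

arm_command --deltas '[[[0.2, 0, 0, 0, 0, 0], [0.2, -0.05, 0, 0, 0, 0], [0.2, 0, 0, 0, 0, 0], [0.2, -0.05, 0, 0, 0, 0], [0.2, 0, 0, 0, 0, 0], [0.2, -0.05, 0, 0, 0, 0], [0, 0, 0, 0, 0, 0]]]'

```text
t: 21.47
tool_pos: [0.481, 0.0698, 0.0272]
orientation: [-0.206, -3.127, -0.0]
force: [-14.4, 2.4, 11.1]
opening: 0.0005
gripper_force: 7.3
```

arm_command --deltas '[[[0.2, 0, 0, 0, 0, 0], [0.2, -0.05, 0, 0, 0, 0], [0.2, 0, 0, 0, 0, 0], [0.3, -0.05, 0, 0, 0, 0], [0.3, -0.05, 0, 0, 0, 0], [0.3, -0.05, 0, 0, 0, 0]]]'

```text
t: 21.97
tool_pos: [0.4955, 0.0679, 0.0272]
orientation: [-0.206, -3.127, -0.0]
force: [-17.5, 3.6, 12.9]
opening: 0.0005
gripper_force: 8.4
```

arm_command --deltas '[[[0.3, -0.05, 0, 0, 0, 0], [0.3, 0, 0, 0, 0, 0], [0.3, -0.05, 0, 0, 0, 0], [0.3, -0.05, 0, 0, 0, 0], [0.3, 0, 0, 0, 0, 0], [0.3, -0.05, 0, 0, 0, 0], [0.3, -0.05, 0, 0, 0, 0], [0.3, -0.05, 0, 0, 0, 0], [0.3, 0, 0, 0, 0, 0], [0.3, -0.05, 0, 0, 0, 0], [0.3, -0.05, 0, 0, 0, 0], [0.3, -0.05, 0, 0, 0, 0]]]'

```text
t: 22.97
tool_pos: [0.5315, 0.0634, 0.0272]
orientation: [-0.206, -3.126, -0.0]
force: [-16.0, 3.3, 11.1]
opening: 0.0003
gripper_force: 8.4
```

```bash
python3 s.py
```

```text
22.9667 [0.53151989 0.0633842  0.02715015] [-16.00366713   3.33456977  11.09439275] [ 2.22618020e-02  1.46418883e-01  1.83763424e+00  9.71044421e-04
  1.16582303e+00 -1.41745816e+00] 172.46765313885157 [-8.30103645e-03  7.07893968e-04 -9.99965295e-01]
```

arm_command --deltas '[[[0.3, -0.05, 0, 0, 0, 0], [0.3, -0.05, 0, 0, 0, 0], [0.3, -0.05, 0, 0, 0, 0], [0.3, -0.05, 0, 0, 0, 0], [0.3, 0, 0, 0, 0, 0], [0.3, -0.05, 0, 0, 0, 0], [0.3, -0.05, 0, 0, 0, 0], [0.3, -0.05, 0, 0, 0, 0], [0.3, 0, 0, 0, 0, 0], [0.3, -0.05, 0, 0, 0, 0], [0.3, -0.05, 0, 0, 0, 0], [0.3, -0.05, 0, 0, 0, 0]]]'

```text
t: 23.97
tool_pos: [0.5675, 0.0588, 0.0272]
orientation: [-0.206, -3.127, -0.001]
force: [-15.7, 3.7, 11.6]
opening: 0.0006
gripper_force: 8.4
```

arm_command --deltas '[[[0.3, -0.05, 0, 0, 0, 0], [0.3, -0.05, 0, 0, 0, 0], [0.3, 0, 0, 0, 0, 0], [0.3, -0.05, 0, 0, 0, 0], [0.3, -0.05, 0, 0, 0, 0], [0.2, 0, 0, 0, 0, 0], [0.2, -0.05, 0, 0, 0, 0]]]'

```text
t: 24.55
tool_pos: [0.5866, 0.0563, 0.0272]
orientation: [-0.206, -3.127, -0.001]
force: [-15.1, 4.9, 11.1]
opening: 0.0006
gripper_force: 8.3
```

arm_command --deltas '[[[0.2, 0, 0, 0, 0, 0], [0.1, 0, 0, 0, 0, 0], [0.1, -0.05, 0, 0, 0, 0], [0.1, 0, 0, 0, 0, 0], [0.1, 0, 0, 0, 0, 0], [0.1, 0, 0, 0, 0, 0]]]'

```text
t: 25.05
tool_pos: [0.5936, 0.0555, 0.0272]
orientation: [-0.206, -3.127, -0.0]
force: [-15.4, 1.6, 10.8]
opening: 0.0001
gripper_force: 8.2
```

arm_command --deltas '[[[0.1, 0, 0, 0, 0, 0], [0.1, -0.05, 0, 0, 0, 0], [0.1, 0, 0, 0, 0, 0], [0.1, 0, 0, 0, 0, 0], [0.1, 0, 0, 0, 0, 0], [0.1, -0.05, 0, 0, 0, 0]]]'

```text
t: 25.55
tool_pos: [0.5996, 0.0547, 0.0272]
orientation: [-0.206, -3.127, -0.001]
force: [-16.2, 3.4, 10.6]
opening: 0.0004
gripper_force: 8.2
```

arm_command --deltas '[[[0.1, 0, 0, 0, 0, 0], [0.1, 0, 0, 0, 0, 0], [0.1, 0, 0, 0, 0, 0]]]'

```text
t: 25.8
tool_pos: [0.6024, 0.0544, 0.0272]
orientation: [-0.206, -3.126, 0.0]
force: [-22.9, 2.2, 14.0]
opening: 0.0007
gripper_force: 11.6
```

arm_command --deltas '[[[0.1, 0, 0, 0, 0, 0], [0, 0, 0, 0, 0, 0], [0, 0, 0, 0, 0, 0]]]'

```text
t: 26.05
tool_pos: [0.6024, 0.0544, 0.0272]
orientation: [-0.205, -3.124, 0.0]
force: [-21.5, 1.4, 16.3]
opening: 0.0005
gripper_force: 11.2
```

arm_command --deltas '[[[0.1, 0, 0, 0, 0, 0], [0, 0, 0, 0, 0, 0], [0, 0, 0, 0, 0, 0]]]'

```text
t: 26.3
tool_pos: [0.6024, 0.0544, 0.0271]
orientation: [-0.205, -3.122, 0.001]
force: [-27.5, 2.1, 19.6]
opening: 0.0009
gripper_force: 13.8
```

The hard stop is at x≈0.602, where expected. Backing off.

arm_command --deltas '[[[-0.3, 0, 0, 0, 0, 0], [-0.5, 0.1, 0, 0, 0, 0], [-1, 0.1, 0, 0, 0, 0], [-1.5, 0.2, 0, 0, 0, 0], [-2, 0.3, 0, 0, 0, 0], [-2, 0.3, 0, 0, 0, 0], [-2, 0.2, 1, 0, 0, 0], [-1, 0.1, 2, 0, 0, 0], [0, 0, 2, 0, 0, 0], [0, 0, 2, 0, 0, 0], [0, 0, 1, 0, 0, 0], [0, 0, 0, 0, 0, 0]]]'

```text
t: 27.3
tool_pos: [0.5076, 0.0668, 0.1111]
orientation: [0.207, 3.129, 0.001]
force: [-0.5, 0.1, 0.0]
opening: 0.0006
gripper_force: 0.0
```

Run:
```python
from h import *
s=monitor.read_state(); print(s['t'],s['tool_pos'],s['force'])
im=eyes.read_camera('top').astype(int); a=cv2.imread('pics/top0.png').astype(int)
g=im.min(axis=2)
for u,v in [(354,245),(429,271)]:
    q=g[v-22:v+23,u-22:u+23]; b=((q>100)*255).astype(np.uint8)
    for k in cv2.findContours(b,0,1)[0]:
        if cv2.contourArea(k)>60: e=cv2.fitEllipse(k); print(np.array(e[0])+[u-22,v-22],e[1]) if max(e[1])<40 else 0
```

```text
27.3 [0.50755681 0.06683423 0.11114205] [-0.49883895  0.13703588  0.02717585]
[353.96997643 245.35608292] (26.203922271728516, 26.554250717163086)
[428.58514595 271.496315  ] (13.202787399291992, 13.590988159179688)
```

The other two discs haven't moved and the arm is clear of everything, so I'm handing in.

```bash
python3 -c "
from h import *
print(ticket.close_job())"
```

```text
the job is handed in; nothing more can be done
None
```

The middle disc is seated in the pocket and the slide is pushed fully home to its hard stop; the other two discs were not moved, and I handed the job in at about 27 s with the arm clear.

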